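Clamp the sample carrier in the bench screw press

ROBOT

A 7-joint arm with a two-finger parallel gripper is mounted at the origin on a cart in front of the work surface, level with it; the furniture and walls round the work are solid. World frame = base frame: x ahead of the robot, y to its left, z up, the work surface at z = 0. Lengths are in m, angles in rad, forces in N, time in s.
With the tool pointing down it reaches from about 0.4 to 0.85 m from the base axis. Payload 10.4 kg.
Tool frame: the origin (TCP) lies between the finger pads; the fingertips stand 11 mm ahead of it and the grasp point (between the pads) lies 8 mm behind it; z points along the fingers, y is the direction in which the jaws open and shut (so a half turn about z gives the same grasp; the last joint's range is limited). The gripper opens to 87 mm and grips with 3 to 60 N. Pads are 19 mm wide; open, the fingers measure 117 mm over their backs; the gripper's body (75 mm by 190 mm) begins 51 mm behind the grasp point.
Start: joints at [-1.342, 0.332, -0.065, 1.46, 0.022, 1.35, -0.088], TCP at [0.156, 0.605, 0.234] pointing down, gripper open.
Joint ranges: [-2.6, 2.6], [-0.5, 2.12], [-1.47, 1.34], [0.16, 2.42], [-1.27, 4.41], [0.06, 2.06], [-2.6, 2.6]. Speed limits (rad/s): [2.22, 2.22, 2.79, 2.79, 3.14, 3.14, 3.14].

INTERFACE

Orientations are given as a unit quaternion [x, y, z, w].
In Python, from bench import r, eyes gives the robot as it stands.
- The arm moves only by the shell command python3 -m inch 'ROWS' [FORCE]. ROWS is a JSON object of lists of equal length, an entry for each row: "translation": the shift along the world's x, y, z scaled (see below), a list of three; "rot": the turn, a rotation vector about the world's x, y, z scaled (see below), a list of three; "jaw": the finger opening in mm, from 0 to 87. In form: {"translation": [[tx, ty, tz], ...], "rot": [[ax, ay, az], ...], "jaw": [jaw, ...]}. A call has 1 to 20 rows; each row is the pose to reach, as a shift and turn from the pose measured when the call began; what a row does not reach only later rows make up. The controller multiplies each number of a shift by 100 mm and each number of a turn by 60 degrees. A row lasts 1/10 s, in which the tool goes at most 50 mm and 8.59 degrees, less where a joint would pass 70% of its speed; a pose out of reach is approached as far as the arm can. A call with a number of a shift or a turn outside -1 to 1 is refused whole. A call with a gripper value outside its range is refused whole. The fingers move at their own pace and stop on an object; FORCE is the grip in N (left out, the last holds). Time passes only in rows, so rows that repeat a pose let the fingers close. It gives the time, the measured TCP pose, the force and the opening at its end, in the units of the state.
- r.read_state(): the state, without advancing time (a new reading comes with each control period).
- eyes.camera(name): name is "scene" or "top" or "wrist"; returns the picture (384x512x3 uint8, blue, green, red); there is no depth.
- eyes.calibration(name): a dict with "fx", "fy", "cx", "cy" (pixels), "distortion" ([k1, k2, p1, p2, k3] as OpenCV has them; the pictures are not rectified), "R" (3x3) and "t" (3): a world point X has camera coordinates R X + t; the wrist camera has in their place "hand_eye" (4x4, takes a point from camera to tool coordinates, whose origin is the TCP and whose axes are the flange's). Camera axes: x right, y down, z forward; pixel columns grow to the right and rows downward; lengths in m; the calibration is good to about 2 mm. A picture is of the moment at which its call begins: read the wrist's pose just before it. calibration takes no time and is no camera call.
- r.close_job(): hands the job in, once; it reports no verdict.
The state is a dict: "time": time; "joint_positions": joint angles; "joint_vel": joint speeds; "joint_torque": joint torques, N m; "ee_pos": TCP position; "eef_rot": TCP orientation; "ft_force": force on the tool from outside, world axes, zero at the start; "torque": the same for the moment, N m; "width": finger opening in m.
Only numpy, scipy, OpenCV 4.12 (cv2) and the standard library are available. Lean on these libraries where they do the work, as an engineer would, in place of code of your own. Each camera call takes 0.05 s, during which the arm holds its last target. There are 200 camera calls.

TASK

Push the sample carrier fully home against the rubber stop of the small screw press, then turn the black knob clockwise to bring the foot down until it clamps the sample with about 14 newtons, and let go. Be gentle: do not shove hard against the stop, let your hand sink with the knob instead of pulling or pressing on it, do not overtighten, and leave the other things on the bench where they are.

Things in the scene. Friction and masses are not known exactly. Their poses are not given: they have to be found in the camera images.
- press: Fixed grey screw press; place and yaw differ per run. Origin on the bench under the screw axis; z up, x from its open front to its back. Base plate 200 (x) by 124 (y) by 12 mm thick, x = -140 to +60 mm. Steel guide rails at y = +-32 to +-40 mm rise 10 mm over the plate. Columns at y = +-44 to +-58 mm, x = +-17 mm, carry the bridge.
- press_stop: Rubber-faced stop block at the back of the press, 12 by 60 by 16 mm, fixed on the base plate; origin at the centre of its underside. Its front face, at x = +37 mm of the press, meets the carrier's nose when the carrier is home. It must not be pushed with more than 30 N.
- press_stem: Steel screw, 12 mm, on the vertical axis, with the knob on top and a rigid 30 mm foot below; it sinks 5 mm per radian of clockwise knob turn. Origin on the axis, at bench height when joint press_knob is 0; the foot's face is then 54 mm above the bench. Once the foot meets the sample it sinks no more and the sprung bridge rises instead. Over 25 N on the sample is overtightened.
- knob_grip (a point): Centre of the round black fluted knob on the screw: 40 mm diameter, 28 mm tall, to be gripped on its sides from above at any yaw; 154 mm above the bench when joint press_knob is 0, sinking 5 mm per radian until the foot meets the sample, then no more. The hand must go with it. The point turns with the knob.
- press_knob (a joint): Turn of the knob in rad, 0 to 5.6, growing clockwise seen from above (foot goes down); starts at 0 to 0.8. Turning takes 0.15 N m of thread drag (0.01 more per rad/s) plus 5 mN m per newton of upward load on the screw (clamping, or a hand pulling up; pushing down takes off as much). Turning back takes 0.15 N m less that load part. The thread locks itself: the knob stays where it is left.
- carrier: Loose sliding carrier, about 0.4 kg: aluminium plate 140 by 60 by 14 mm on the slick base plate between the rails (2 mm play each side). Origin at the underside below the sample's centre; x to the nose (37 mm ahead); tail 103 mm behind. Starts 45 to 65 mm short of home; home: origin under the screw axis. Its white sample's top is 30 to 37 mm above the underside: not measured, to be felt.
- carrier_grip (a point): Middle of the blue round grip post of the carrier, 18 mm diameter, 36 mm tall, standing on its plate; 88 mm behind the carrier's origin and 32 mm above its underside.
- press_bridge (a point): Centre of the top of the grey bridge that holds the screw, 102 mm above the bench; 40 mm deep (x), 124 mm wide, 18 mm thick, with a 26 mm brass nut 6 mm high. It is sprung, 8 N per mm up or down: clamping lifts it (40 N per radian of knob after contact), and so does a hand that drags on the knob. It may not be lifted over 1.5 mm while the foot is clear, nor pressed down over 2.5 mm.
- dropper_a: Loose bystander: small brown dropper bottle, 33 mm wide, 102 mm tall; origin at the underside.
- dropper_b: Loose bystander: second brown dropper bottle, 33 mm wide, 102 mm tall; origin at the underside.
- media_bottle: Loose bystander: clear bottle with an orange cap, 66 mm diameter, 139 mm tall; origin at the underside.
- amber_bottle: Loose bystander: dark amber jar with a black cap, 52 mm diameter, 89 mm tall; origin at the underside.

How it is judged:
By the outcome, as a careful person would: the job done as asked, in the order asked, and still so for the second after the job is handed in, with the robot touching nothing.
It also fails if it takes over 58 s, if anything falls off the work surface, if the arm or the gripper's body presses on something with over 40 N, if the wrist force passes 120 N, or if a joint passes its speed limit or range.

## Working session

There is one attempt and no reset: what is moved stays moved. The work goes in short steps, Python scripts to look and compute and a shell command to move; the robot and the scene stay as the last step left them, time stands still between calls to the robot, and variables do not carry over. Pictures are saved under pics/ and viewed, about 8 in all and at most 12, crops included, and the job is handed in when it is done.

```bash
ls; mkdir -p pics
python3 - <<'E'
from bench import r, eyes
import cv2,json
s=r.read_state();print(s)
for n in("scene","top"):
    cv2.imwrite(f"pics/{n}0.png",eyes.camera(n)); c=eyes.calibration(n);print(n,c)
print(eyes.calibration("wrist"))
E
```

```text
pics
{'time': 0.0, 'joint_positions': array([-1.34161144,  0.33286437, -0.06470317,  1.46091885,  0.02159672,
        1.34986449, -0.08848604]), 'joint_vel': array([-0.00025386, -0.00108499,  0.00063594, -0.00237142,  0.00029248,
       -0.00011018, -0.00030712]), 'joint_torque': array([-1.11415520e-03, -6.23241735e+01,  2.37894407e-02, -3.89909506e+01,
       -6.15276187e-02,  3.93158651e-02,  1.37312027e-04]), 'ee_pos': array([0.15562139, 0.60495355, 0.23276933]), 'eef_rot': array([ 1.25541907e-01,  9.92088084e-01, -6.77464024e-04, -5.70777577e-05]), 'ft_force': array([-0.13527306, -0.41770054,  0.0588986 ]), 'torque': array([-0.03885829,  0.03355261,  0.01280493]), 'width': 0.08673751622202827}
scene {'fx': 495.70607408441674, 'fy': 495.70607408441674, 'cx': 263.02568449213237, 'cy': 197.80161688241625, 'distortion': array([-0.10026114,  0.        ,  0.        ,  0.        ,  0.        ]), 'R': array([[ 0.47488733, -0.8800132 , -0.00766748],
       [-0.4098367 , -0.21343596, -0.8868365 ],
       [ 0.77879131,  0.42428983, -0.46201974]]), 't': array([-0.50151346,  0.25514172,  0.85
[... 247 characters left out ...]
83],
       [-0.97330899, -0.03863925, -0.2262225 ],
       [ 0.22629199,  0.00262293, -0.97405598]]), 't': array([-0.2998374 ,  0.55184746,  0.86128346])}
{'fx': 298.7625823414684, 'fy': 298.7625823414684, 'cx': 254.51109907955563, 'cy': 190.61387520903187, 'distortion': array([-0.05507376,  0.        ,  0.        ,  0.        ,  0.        ]), 'hand_eye': array([[ 2.56728053e-04, -9.61294226e-01, -2.75523765e-01,
         7.48687441e-02],
       [ 9.99998930e-01, -1.49920547e-04,  1.45484922e-03,
        -9.77995053e-04],
       [-1.43984483e-03, -2.75523844e-01,  9.61293159e-01,
        -1.51186661e-01],
       [ 0.00000000e+00,  0.00000000e+00,  0.00000000e+00,
         1.00000000e+00]])}
```

View pics/scene0.png

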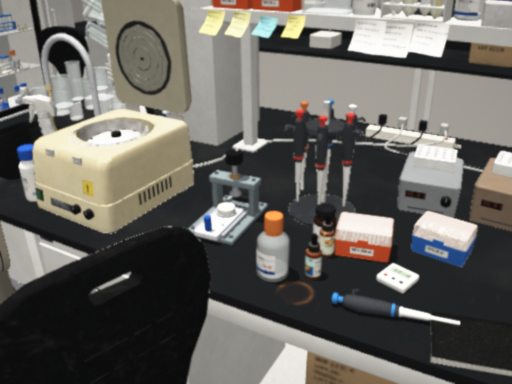

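View pics/top0.png

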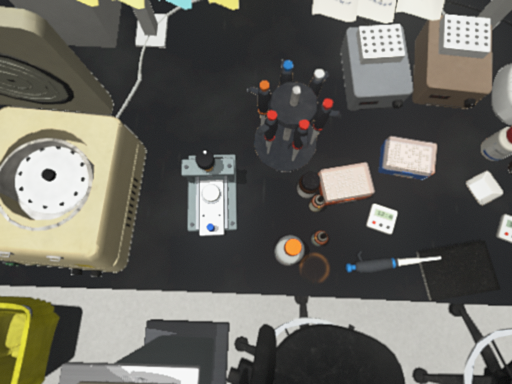

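```bash
cat > h.py <<'E'
import numpy as np, cv2
from bench import r, eyes
from scipy.spatial.transform import Rotation as Ro
def pose(n,s=None):
    c=eyes.calibration(n)
    if "R" in c: return c["R"].T, -c["R"].T@c["t"]
    s=s or r.read_state(); R=Ro.from_quat(s["eef_rot"]).as_matrix(); H=c["hand_eye"]
    return R@H[:3,:3], R@H[:3,3]+s["ee_pos"]
def ray(n,uv,s=None):
    c=eyes.calibration(n);K=np.array([[c["fx"],0,c["cx"]],[0,c["fy"],c["cy"]],[0,0,1]])
    p=cv2.undistortPoints(np.array(uv,float).reshape(-1,1,2),K,c["distortion"])[:,0]
    A,o=pose(n,s); return o,np.c_[p,np.ones(len(p))]@A.T
def onz(n,uv,z,s=None):
    o,d=ray(n,uv,s); return o+d*((z-o[2])/d[:,2])[:,None]
def proj(n,X,s=None):
    c=eyes.calibration(n);K=np.array([[c["fx"],0,c["cx"]],[0,c["fy"],c["cy"]],[0,0,1]])
    A,o=pose(n,s); return cv2.projectPoints(np.array(X,float).reshape(-1,1,3),cv2.Rodrigues(A.T)[0],-A.T@o,K,c["distortion"])[0][:,0]
def blobs(m,amin=15):
    n,l,st,ce=cv2.connectedComponentsWithStats(m.astype(np.uint8))
    return [(ce[i].round(1).tolist(),st[i].tolist()) for i in range(1,n) if st[i,4]>=amin]
E
python3 - <<'E'
from h import *
im=cv2.imread("pics/top0.png"); c=im[140:245,165:255]
cv2.imwrite("pics/topc.png",cv2.resize(c,None,fx=5.5,fy=5.5,interpolation=cv2.INTER_CUBIC))
hsv=cv2.cvtColor(im,cv2.COLOR_BGR2HSV)
m=cv2.inRange(hsv,(100,120,50),(130,255,255)); m[:, :165]=0;m[:,255:]=0;m[:140]=0
b=blobs(m);print(b); print(onz("top",[x[0] for x in b],.062))
sc=cv2.imread("pics/scene0.png"); hs=cv2.cvtColor(sc,cv2.COLOR_BGR2HSV)
m=cv2.inRange(hs,(100,120,50),(130,255,255)); b2=[x for x in blobs(m) if 190<x[0][0]<270 and 140<x[0][1]<250]; print(b2)
print(pose("top")[1],pose("scene")[1])
E
```

```text
[([210.2, 227.1], [207, 224, 7, 7, 38])]
[[ 0.47202494 -0.17058733  0.062     ]]
[([207.2, 222.4], [204, 215, 7, 16, 84])]
[ 0.35367938 -0.28054857  0.96563486] [-0.32155948 -0.74879001  0.61651422]
```

View pics/topc.png

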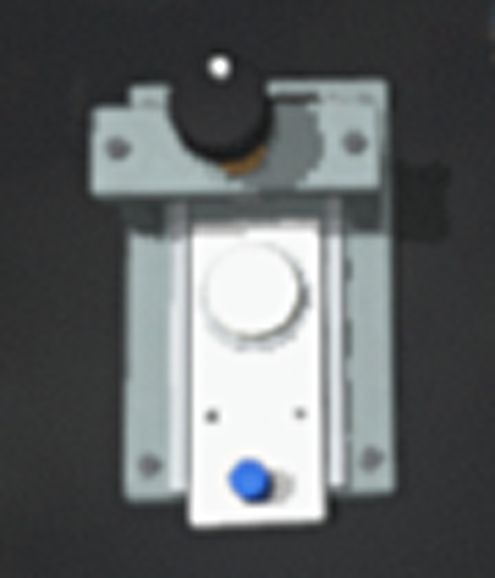

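Run:
```python
from h import *
f=lambda p:(np.array(p,float)/5.5-.5*(1-1/5.5)+[165,140])
pl=onz("top",f([[123,500],[396,492],[388,80],[128,86]]),.012);print(pl.round(4))
e=pl[2]-pl[1]; e2=pl[3]-pl[0]; e3=pl[0]-pl[1]
print(np.degrees([np.arctan2(e[1],e[0]),np.arctan2(e2[1],e2[0]),np.arctan2(-e3[0],e3[1])]),[np.linalg.norm(v) for v in(e,e2,e3)])
br=onz("top",f([[90,194],[380,188],[118,148],[355,142]]),.102);print("bridge",br.round(4))
print("knob",onz("top",f([[219,112],[168,112],[272,112],[219,67]]),.165).round(4))
print("sample",onz("top",f([[252,290],[200,290],[302,290]]),.045).round(4))
print("carrier tail",onz("top",f([[190,527],[326,521]]),.026).round(4))
print("rail inner?",onz("top",f([[187,487],[331,486]]),.022).round(4))
# scene knob
print(proj("scene",[[.625,-.168,.16]]))
```

```text
[[ 0.4678 -0.1067  0.012 ]
 [ 0.4762 -0.2314  0.012 ]
 [ 0.6748 -0.2176  0.012 ]
 [ 0.6666 -0.0932  0.012 ]]
[3.98029325 3.88173916 3.87216719] [np.float64(0.19903397263329325), np.float64(0.19929096127716348), np.float64(0.12501540566712352)]
bridge [[ 0.5878 -0.0984  0.102 ]
 [ 0.5955 -0.2225  0.102 ]
 [ 0.6089 -0.1087  0.102 ]
 [ 0.6157 -0.2107  0.102 ]]
knob [[ 0.607  -0.1605  0.165 ]
 [ 0.6061 -0.1401  0.165 ]
 [ 0.6078 -0.1818  0.165 ]
 [ 0.626  -0.1592  0.165 ]]
sample [[ 0.5612 -0.1633  0.045 ]
 [ 0.5603 -0.1398  0.045 ]
 [ 0.5621 -0.1859  0.045 ]]
carrier tail [[ 0.4551 -0.1403  0.026 ]
 [ 0.4601 -0.2012  0.026 ]]
rail inner? [[ 0.4736 -0.137   0.022 ]
 [ 0.4765 -0.2022  0.022 ]]
[[238.94286748 153.42669909]]
```

Run:
```python
from h import *
b=onz("scene",[[40,212],[113,230],[192,187]],0.0);print("cf base",b.round(3))
for z in(.15,.2,.25,.3):print(z,onz("scene",[[36,150],[118,177],[189,118]],z).round(3).tolist(),"top",onz("top",[[122,268],[137,118],[0,258]],z).round(3).tolist())
print("lid corner",[onz("top",[[112,112]],z).round(3).tolist() for z in(.3,.4,.5)])
print("bottles",onz("top",[[291,246],[319,238],[308,184],[316,202]],.1).round(3))
```

```text
cf base [[0.376 0.298 0.   ]
 [0.401 0.06  0.   ]
 [0.683 0.027 0.   ]]
0.15 [[0.429, 0.33, 0.15], [0.403, 0.017, 0.15], [0.816, 0.12, 0.15]] top [[0.368, -0.003, 0.15], [0.706, 0.003, 0.15], [0.38, 0.25, 0.15]]
0.2 [[0.348, 0.215, 0.2], [0.326, -0.065, 0.2], [0.694, 0.027, 0.2]] top [[0.367, -0.02, 0.2], [0.684, -0.014, 0.2], [0.379, 0.217, 0.2]]
0.25 [[0.268, 0.099, 0.25], [0.248, -0.147, 0.25], [0.572, -0.066, 0.25]] top [[0.366, -0.037, 0.25], [0.663, -0.032, 0.25], [0.377, 0.185, 0.25]]
0.3 [[0.188, -0.017, 0.3], [0.17, -0.229, 0.3], [0.45, -0.16, 0.3]] top [[0.365, -0.054, 0.3], [0.641, -0.049, 0.3], [0.375, 0.152, 0.3]]
lid corner [[[0.651, -0.001, 0.3]], [[0.606, -0.043, 0.4]], [[0.562, -0.085, 0.5]]]
bottles [[ 0.431 -0.361  0.1  ]
 [ 0.452 -0.425  0.1  ]
 [ 0.578 -0.399  0.1  ]
 [ 0.535 -0.418  0.1  ]]
```

```bash
python3 -m inch '{"translation":[[0.3,-0.2,0.4],[0.5,-0.45,0.8],[0.8,-0.7,1.0],[0.8,-0.7,1.0]],"rot":[[0,0,0.1],[0,0,0.2],[0,0,0.305],[0,0,0.305]],"jaw":[70,70,70,70]}'
python3 -m inch '{"translation":[[0.3,-0.35,0.1],[0.6,-0.7,0.2],[0.8,-1,0.3],[0.8,-1,0.3]],"rot":[[0,0,0],[0,0,0],[0,0,0],[0,0,0]],"jaw":[70,70,70,70]}'
python3 -m inch '{"translation":[[0.3,-0.35,0],[0.6,-0.7,0],[0.8,-1,0],[0.8,-1,0]],"rot":[[0,0,0],[0,0,0],[0,0,0],[0,0,0]],"jaw":[70,70,70,70]}'
```

```text
time: 0.5
ee_pos: [0.2418, 0.5325, 0.3372]
eef_rot: [-0.032, 0.999, 0.002, 0.002]
ft_force: [-0.6, 0.5, 0.4]
width: 0.0711
time: 0.9
ee_pos: [0.3262, 0.4285, 0.3688]
eef_rot: [-0.027, 1.0, 0.002, 0.004]
ft_force: [0.3, 0.7, 1.6]
width: 0.0703
time: 1.3
ee_pos: [0.4092, 0.3243, 0.3685]
eef_rot: [-0.023, 1.0, 0.001, 0.004]
ft_force: [0.3, 0.4, 0.3]
width: 0.0697
```

```bash
python3 -m inch '{"translation":[[0.1,-0.45,0],[0.2,-0.9,0],[0.2,-1,0],[0.2,-1,0]],"rot":[[0,0,0],[0,0,0],[0,0,0],[0,0,0]],"jaw":[70,70,70,70]}'
python3 -m inch '{"translation":[[0.1,-0.45,0],[0.2,-0.9,0],[0.2,-1,0],[0.2,-1,0]],"rot":[[0,0,0],[0,0,0],[0,0,0],[0,0,0]],"jaw":[70,70,70,70]}'
python3 -m inch '{"translation":[[0.1,-0.45,0],[0.15,-0.9,0],[0.15,-1,0],[0.15,-1,0]],"rot":[[0,0,0],[0,0,0],[0,0,0],[0,0,0]],"jaw":[70,70,70,70]}'
python3 -m inch '{"translation":[[0,-0.45,-0.2],[0,-0.9,-0.5],[0,-1,-0.8],[0,-1,-0.8]],"rot":[[0,0,0],[0,0,0],[0,0,0],[0,0,0]],"jaw":[70,70,70,70]}'
```

```text
time: 1.7
ee_pos: [0.4292, 0.2237, 0.3685]
eef_rot: [-0.022, 1.0, 0.002, 0.004]
ft_force: [0.8, 0.7, -0.4]
width: 0.0702
time: 2.1
ee_pos: [0.4491, 0.1243, 0.3684]
eef_rot: [-0.021, 1.0, 0.002, 0.004]
ft_force: [0.2, -0.2, 0.3]
width: 0.0698
time: 2.5
ee_pos: [0.4643, 0.0254, 0.3683]
eef_rot: [-0.021, 1.0, 0.002, 0.004]
ft_force: [-0.1, 0.9, 0.3]
width: 0.0703
time: 2.9
ee_pos: [0.4629, -0.0733, 0.2849]
eef_rot: [-0.022, 1.0, 0.002, 0.001]
ft_force: [-0.5, 1.1, 0.2]
width: 0.07
```

```bash
python3 -m inch '{"translation":[[0.05,-0.45,-0.4],[0.09,-0.97,-0.8],[0.09,-0.97,-1],[0.09,-0.97,-1]],"rot":[[0,0,0.024],[0,0,0.024],[0,0,0.024],[0,0,0.024]],"jaw":[60,60,60,60]}'
python3 - <<'E'
from h import *
s=r.read_state(); im=eyes.camera("wrist"); cv2.imwrite("pics/w1.png",im); print(s["ee_pos"],s["eef_rot"],s["joint_positions"])
hs=cv2.cvtColor(im,cv2.COLOR_BGR2HSV); m=cv2.inRange(hs,(100,120,50),(130,255,255))
for c,st in blobs(m,100): print(c,st,onz("wrist",[c],.055,s))
E
```

```text
time: 3.3
ee_pos: [0.4711, -0.1692, 0.1817]
eef_rot: [-0.034, 0.999, 0.002, -0.002]
ft_force: [-0.2, 1.1, 0.1]
width: 0.0602
[ 0.47113167 -0.16919286  0.18171996] [-0.03432856  0.99940804  0.00152193 -0.00167172] [-0.4190582   0.09781723  0.7210042   1.88205288 -0.07138895  1.19100728
  1.96581455]
[252.8, 188.6] [245, 177, 17, 23, 314] [[ 0.47340536 -0.17102766  0.055     ]]
```

View pics/w1.png

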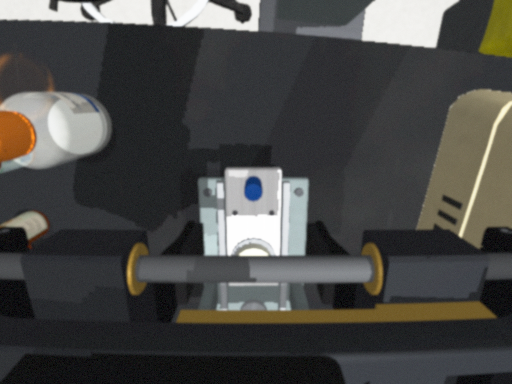

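The wrist view shows the blue post at (253,189), which agrees with the top view; the media bottle is well clear. Descend and grip lightly.

```bash
python3 -m inch '{"translation":[[0.015,-0.015,-0.4],[0.015,-0.015,-0.8],[0.015,-0.015,-0.98],[0.015,-0.015,-0.98]],"rot":[[0,0,0],[0,0,0],[0,0,0],[0,0,0]],"jaw":[50,50,50,50]}'
python3 -m inch '{"translation":[[0,0,-0.2],[0,0,-0.41],[0,0,-0.41],[0,0,-0.41],[0,0,-0.41],[0,0,-0.41],[0,0,-0.41],[0,0,-0.41]],"rot":[[0,0,0],[0,0,0],[0,0,0],[0,0,0],[0,0,0],[0,0,0],[0,0,0],[0,0,0]],"jaw":[50,50,50,22,22,10,10,10]}' 8
```

```text
time: 3.75
ee_pos: [0.4746, -0.1657, 0.0852]
eef_rot: [-0.037, 0.999, 0.002, -0.002]
ft_force: [-1.0, 0.4, 1.2]
width: 0.0503
time: 4.55
ee_pos: [0.4751, -0.1674, 0.0451]
eef_rot: [-0.037, 0.999, 0.001, -0.001]
ft_force: [-0.1, -13.1, 6.2]
width: 0.018
```

```bash
python3 -m inch '{"translation":[[0,-0.015,0],[0,-0.03,0],[0,-0.03,0],[0,-0.03,0]],"rot":[[0,0,0],[0,0,0],[0,0,0],[0,0,0]],"jaw":[10,10,10,10]}' 8
```

```text
time: 4.95
ee_pos: [0.475, -0.1702, 0.0449]
eef_rot: [-0.037, 0.999, 0.001, -0.001]
ft_force: [0.7, 0.4, -0.6]
width: 0.0178
```

```bash
python3 -m inch '{"translation":[[0.05,0.003,0],[0.12,0.008,0],[0.2,0.014,0],[0.28,0.019,0],[0.36,0.025,0],[0.42,0.029,0],[0.44,0.03,0],[0.44,0.03,0]],"rot":[[0,0,0],[0,0,0],[0,0,0],[0,0,0],[0,0,0],[0,0,0],[0,0,0],[0,0,0]],"jaw":[10,10,10,10,10,10,10,10]}' 8
python3 -m inch '{"translation":[[0.01,0,0],[0.02,0.001,0],[0.03,0.002,0],[0.03,0.002,0]],"rot":[[0,0,0],[0,0,0],[0,0,0],[0,0,0]],"jaw":[10,10,10,10]}' 8
```

```text
time: 5.75
ee_pos: [0.5194, -0.1672, 0.0449]
eef_rot: [-0.037, 0.999, 0.001, -0.001]
ft_force: [0.0, 0.4, -0.1]
width: 0.0173
time: 6.15
ee_pos: [0.5225, -0.167, 0.045]
eef_rot: [-0.037, 0.999, 0.001, -0.001]
ft_force: [-0.2, 0.1, 0.2]
width: 0.0178
```

```bash
for i in 1 2; do python3 -m inch '{"translation":[[0.005,0,0],[0.01,0.001,0],[0.015,0.001,0],[0.015,0.001,0]],"rot":[[0,0,0],[0,0,0],[0,0,0],[0,0,0]],"jaw":[10,10,10,10]}' 8 | egrep 'ee_pos|force'; done
```

```text
ee_pos: [0.524, -0.1669, 0.0449]
ft_force: [-0.2, 1.0, -0.7]
ee_pos: [0.5251, -0.167, 0.0449]
ft_force: [-3.6, -0.4, 3.7]
```

```bash
python3 -m inch '{"translation":[[0.007,0,0],[0.012,0.001,0],[0.012,0.001,0],[0.012,0.001,0]],"rot":[[0,0,0],[0,0,0],[0,0,0],[0,0,0]],"jaw":[10,10,10,10]}' 8 | egrep 'ee_pos|force'
```

```text
ee_pos: [0.5254, -0.1674, 0.0448]
ft_force: [-8.1, 0.2, 6.6]
```

```bash
python3 -m inch '{"translation":[[0,0,0],[0,0,0],[0,0,0],[0,0,0],[0,0,0]],"rot":[[0,0,0],[0,0,0],[0,0,0],[0,0,0],[0,0,0]],"jaw":[10,25,45,60,60]}' 8
python3 -m inch '{"translation":[[0,0,0.2],[0,0,0.5],[0,0,1],[0,0,1]],"rot":[[0,0,0],[0,0,0],[0,0,0],[0,0,0]],"jaw":[60,60,60,60]}'
python3 -m inch '{"translation":[[0,0,0.4],[0,0,0.8],[0,0,1],[0,0,1]],"rot":[[0,0,0],[0,0,0],[0,0,0],[0,0,0]],"jaw":[70,70,70,70]}'
python3 - <<'E'
from h import *
im=eyes.camera("top"); cv2.imwrite("pics/top2.png",im)
c=im[140:245,165:255]; cv2.imwrite("pics/topc2.png",cv2.resize(c,None,fx=5.5,fy=5.5,interpolation=cv2.INTER_CUBIC))
s=r.read_state(); im=eyes.camera("wrist"); cv2.imwrite("pics/w2.png",im); print(s["ee_pos"])
hs=cv2.cvtColor(im,cv2.COLOR_BGR2HSV); m=cv2.inRange(hs,(100,120,50),(130,255,255))
for c,st in blobs(m,100): print(c,st,onz("wrist",[c],.055,s))
E
```

```text
time: 7.85
ee_pos: [0.5256, -0.1673, 0.0448]
eef_rot: [-0.037, 0.999, 0.001, -0.002]
ft_force: [0.2, -0.6, 0.2]
width: 0.0415
time: 8.25
ee_pos: [0.5287, -0.1686, 0.1506]
eef_rot: [-0.036, 0.999, 0.001, 0.003]
ft_force: [1.6, -0.3, -0.1]
width: 0.0593
time: 8.65
ee_pos: [0.5301, -0.1691, 0.2535]
eef_rot: [-0.036, 0.999, 0.0, 0.005]
ft_force: [-0.5, 0.0, 0.2]
width: 0.0696
[ 0.52928599 -0.16870076  0.25139363]
[255.3, 165.1] [249, 157, 13, 17, 171] [[ 0.52396616 -0.16861963  0.055     ]]
```

View pics/w2.png

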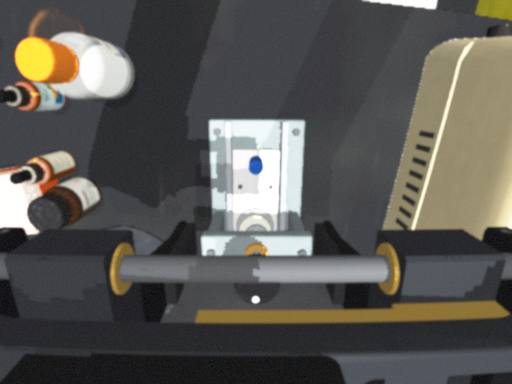

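```bash
python3 -m inch '{"translation":[[0.4,0.045,0],[0.817,0.092,0],[0.817,0.092,0],[0.817,0.092,0]],"rot":[[0,0,0],[0,0,0],[0,0,0],[0,0,0]],"jaw":[70,70,70,70]}'
python3 - <<'E'
from h import *
s=r.read_state(); im=eyes.camera("wrist"); cv2.imwrite("pics/w3.png",im); print(s["ee_pos"],s["eef_rot"],s["torque"],s["joint_positions"])
print(proj("wrist",[[.611,-.1595,.166],[.626,-.1585,.166]],s), onz("wrist",[[255.3,299.5]],.166))
E
```

```text
time: 9.15
ee_pos: [0.61, -0.1592, 0.2474]
eef_rot: [-0.037, 0.999, 0.0, 0.001]
ft_force: [-0.8, -1.1, 1.6]
width: 0.07
[ 0.61004296 -0.15915889  0.24742661] [-3.66062312e-02  9.99329588e-01  2.19319755e-04  5.56678029e-04] [0.01197804 0.03849992 0.01276756] [-0.3526576   0.39337331  0.71790723  1.45913693 -0.26028402  1.38491187
  2.0191098 ]
[[254.95043682 201.49015971]
 [254.81809089 218.64473851]] [[ 0.70530218 -0.15290797  0.166     ]]
```

View pics/w3.png

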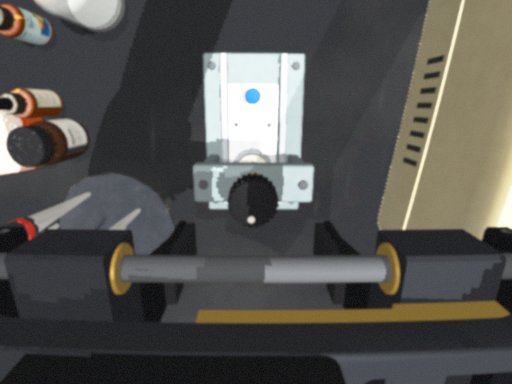

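Run:
```python
from h import *
im=cv2.imread("pics/w3.png"); g=cv2.cvtColor(im,cv2.COLOR_BGR2GRAY)
for y in (184,190,196,200): print(y,g[y,222:286].tolist())
c,rr=cv2.minEnclosingCircle(np.array([[229,201],[277,201],[253,176]],np.float32));print(c,rr)
```

```text
184 [134, 132, 134, 134, 133, 135, 133, 133, 130, 125, 107, 71, 40, 32, 42, 44, 49, 37, 33, 46, 53, 55, 52, 56, 56, 53, 44, 34, 36, 34, 34, 38, 37, 32, 35, 34, 33, 36, 38, 39, 31, 34, 37, 30, 33, 27, 29, 20, 26, 38, 76, 108, 123, 128, 132, 130, 130, 129, 132, 131, 138, 169, 206, 223]
190 [134, 134, 133, 134, 135, 130, 125, 100, 66, 47, 42, 44, 43, 52, 53, 56, 58, 60, 59, 56, 58, 58, 61, 58, 53, 37, 34, 38, 34, 38, 34, 37, 31, 35, 32, 34, 37, 32, 38, 30, 36, 30, 30, 32, 33, 36, 32, 39, 30, 34, 28, 26, 38, 70, 113, 128, 133, 132, 134, 136, 166, 208, 220, 224]
196 [140, 138, 133, 133, 131, 115, 90, 58, 47, 47, 50, 54, 52, 55, 55, 56, 56, 60, 55, 56, 55, 56, 56, 57, 45, 41, 32, 31, 30, 35, 34, 31, 32, 32, 34, 32, 31, 31, 29, 34, 31, 34, 28, 35, 33, 30, 33, 32, 33, 29, 36, 30, 33, 28, 40, 82, 112, 127, 139, 166, 204, 222, 223, 222]
200 [190, 165, 148, 140, 131, 98, 62, 43, 50, 52, 51, 52, 55, 49, 56, 53, 52, 54, 56, 53, 56, 54, 57, 57, 54, 41, 35, 32, 35, 39, 33, 29, 35, 32, 34, 31, 38, 33, 34, 31, 27, 33, 33, 27, 32, 31, 32, 35, 28, 32, 29, 30, 30, 31, 38, 59, 99, 129, 141, 162, 196, 213, 217, 217]
(253.0, 200.02000427246094) 24.020103454589844
```

```bash
python3 -m inch '{"translation":[[0.01,-0.015,-0.3],[0.01,-0.015,-0.7],[0.01,-0.015,-0.85],[0.01,-0.015,-0.85]],"rot":[[0,0,0],[0,0,0],[0,0,0],[0,0,0]],"jaw":[70,70,70,70]}'
python3 -m inch '{"translation":[[0,0,0],[0,0,0]],"rot":[[0,0,0],[0,0,0]],"jaw":[70,70]}'
```

```text
time: 9.6
ee_pos: [0.6087, -0.1612, 0.162]
eef_rot: [-0.036, 0.999, 0.001, -0.0]
ft_force: [0.0, -0.2, 0.2]
width: 0.0698
time: 9.8
ee_pos: [0.6093, -0.1616, 0.1638]
eef_rot: [-0.035, 0.999, 0.001, 0.001]
ft_force: [0.2, -0.5, -0.6]
width: 0.0699
```

```bash
python3 -m inch '{"translation":[[0.017,0.01,-0.1],[0.017,0.01,-0.198],[0.017,0.01,-0.198],[0.017,0.01,-0.198],[0.017,0.01,-0.198],[0.017,0.01,-0.198],[0.017,0.01,-0.198]],"rot":[[0,0,0],[0,0,0],[0,0,0],[0,0,0],[0,0,0],[0,0,0],[0,0,0]],"jaw":[60,50,46,46,30,30,30]}' 6; python3 -c "
from bench import r;print(r.read_state()['torque'])"
```

```text
time: 10.5
ee_pos: [0.6111, -0.1607, 0.1443]
eef_rot: [-0.035, 0.999, 0.001, 0.001]
ft_force: [0.1, 0.1, 0.3]
width: 0.0399
[-0.04367469 -0.05717616 -0.00136744]
```

```bash
cat > st.py <<'E'
from h import *
s=r.read_state(); R=Ro.from_quat(s["eef_rot"]).as_matrix()
print("t %.2f yaw %.2f tilt %s pos %s F %s T %s w %.4f"%(s["time"],np.degrees(np.arctan2(R[1,1],R[0,1])),np.degrees(R[:2,2]).round(2),(s["ee_pos"]*1e3).round(2),s["ft_force"].round(2),s["torque"].round(4),s["width"]))
E
python3 -m inch '{"translation":[[0,0,0],[0,0,0],[0,0,0]],"rot":[[0,0,0],[0,0,0],[0,0,0]],"jaw":[30,30,30]}' 30 >/dev/null; python3 st.py
python3 -m inch '{"translation":[[0,0,-0.0026],[0,0,-0.0052],[0,0,-0.0078],[0,0,-0.0105]],"rot":[[0,0,-0.05],[0,0,-0.1],[0,0,-0.15],[0,0,-0.2]],"jaw":[30,30,30,30]}' 30 >/dev/null; python3 st.py
```

```text
t 10.80 yaw 94.07 tilt [0.11 0.09] pos [ 611.1 -160.7  144.3] F [-0.28 -0.17  0.47] T [ 0.0168  0.0015 -0.0276] w 0.0392
t 11.20 yaw 81.97 tilt [0.12 0.08] pos [ 611.15 -160.44  143.25] F [-0.84  2.02  0.23] T [0.1795 0.0183 0.1224] w 0.0392
```

```bash
for i in 1 2; do python3 -m inch '{"translation":[[0,0,-0.0022],[0,0,-0.0044],[0,0,-0.007]],"rot":[[0,0,-0.04],[0,0,-0.085],[0,0,-0.133]],"jaw":[30,30,30]}' 30 >/dev/null; python3 st.py;done
```

```text
t 11.50 yaw 73.91 tilt [0.13 0.08] pos [ 611.16 -160.17  142.54] F [-0.01  0.32 -0.23] T [ 0.1197 -0.0008  0.1369] w 0.0390
t 11.80 yaw 65.84 tilt [0.14 0.07] pos [ 611.25 -159.95  141.85] F [ 0.21  0.51 -0.74] T [0.0332 0.0732 0.1414] w 0.0395
```

```bash
for i in 1 2 3; do python3 -m inch '{"translation":[[0,0,-0.0022],[0,0,-0.0044],[0,0,-0.007]],"rot":[[0,0,-0.04],[0,0,-0.085],[0,0,-0.133]],"jaw":[30,30,30]}' 30 >/dev/null; python3 st.py;done
```

```text
t 12.10 yaw 57.78 tilt [0.15 0.06] pos [ 611.33 -159.74  141.14] F [ 0.14 -0.67  0.01] T [ 0.0466 -0.0836  0.1358] w 0.0388
t 12.40 yaw 49.71 tilt [0.17 0.04] pos [ 611.48 -159.55  140.47] F [ 0.54  0.91 -0.49] T [ 0.0063 -0.0477  0.1782] w 0.0394
t 12.70 yaw 41.64 tilt [0.19 0.02] pos [ 611.62 -159.39  139.78] F [ 0.31  0.86 -0.89] T [-0.0252 -0.1044  0.1729] w 0.0389
```

```bash
for i in 1 2; do python3 -m inch '{"translation":[[0,0,-0.0022],[0,0,-0.0044],[0,0,-0.007]],"rot":[[0,0,-0.04],[0,0,-0.085],[0,0,-0.133]],"jaw":[30,30,30]}' 30 >/dev/null; python3 st.py;done
```

```text
t 13.00 yaw 33.58 tilt [ 0.21 -0.01] pos [ 611.86 -159.22  139.12] F [ 1.5  -0.35 -1.24] T [-0.0484 -0.1047  0.1375] w 0.0393
t 13.30 yaw 25.52 tilt [ 0.22 -0.05] pos [ 612.02 -159.11  138.41] F [ 0.52 -0.93 -1.67] T [-0.1109 -0.1769  0.1155] w 0.0394
```

```bash
for i in 1 2; do python3 -m inch '{"translation":[[0,0,-0.003],[0,0,-0.0055],[0,0,-0.008]],"rot":[[0,0,-0.04],[0,0,-0.085],[0,0,-0.133]],"jaw":[30,30,30]}' 30 >/dev/null; python3 st.py;done
```

```text
t 13.60 yaw 17.45 tilt [ 0.24 -0.08] pos [ 612.25 -159.01  137.69] F [ 0.87 -0.49  0.33] T [-0.1873 -0.1369  0.1553] w 0.0395
t 13.90 yaw 9.39 tilt [ 0.25 -0.12] pos [ 612.48 -158.98  136.97] F [ 1.93  0.77 -0.96] T [-0.1805 -0.1276  0.1445] w 0.0393
```

```bash
for i in 1 2; do python3 -m inch '{"translation":[[0,0,-0.003],[0,0,-0.0055],[0,0,-0.0075]],"rot":[[0,0,-0.04],[0,0,-0.085],[0,0,-0.133]],"jaw":[30,30,30]}' 30 >/dev/null; python3 st.py;done
```

```text
t 14.20 yaw 1.32 tilt [ 0.26 -0.17] pos [ 612.74 -158.97  136.32] F [ 0.66 -1.02 -0.12] T [-0.2642 -0.1118  0.1675] w 0.0391
t 14.50 yaw -6.75 tilt [ 0.25 -0.22] pos [ 612.97 -158.95  135.65] F [ 1.06 -0.45 -0.59] T [-0.2439 -0.1277  0.2086] w 0.0392
```

```bash
python3 -m inch '{"translation":[[0,0,-0.003],[0,0,-0.0055],[0,0,-0.0075]],"rot":[[0,0,-0.04],[0,0,-0.085],[0,0,-0.133]],"jaw":[30,30,30]}' 30 >/dev/null; python3 st.py
```

```text
t 14.80 yaw -14.81 tilt [ 0.24 -0.27] pos [ 613.2  -158.99  134.95] F [ 0.97 -1.15 -0.11] T [-0.2766 -0.1139  0.1896] w 0.0391
```

```bash
python3 -m inch '{"translation":[[0,0,-0.003],[0,0,-0.0055],[0,0,-0.0075]],"rot":[[0,0,-0.04],[0,0,-0.085],[0,0,-0.133]],"jaw":[30,30,30]}' 30 >/dev/null; python3 st.py
```

```text
t 15.10 yaw -22.88 tilt [ 0.24 -0.31] pos [ 613.46 -159.15  134.78] F [-1.01 -0.57  4.35] T [-0.0539  0.4081  0.1429] w 0.0391
```

```bash
python3 -m inch '{"translation":[[0,0,0],[0,0,0]],"rot":[[0,0,0],[0,0,0]],"jaw":[30,30]}' 30 >/dev/null; python3 st.py
python3 - <<'E'
from h import *
s=r.read_state(); im=eyes.camera("wrist"); cv2.imwrite("pics/w4.png",im)
E
```

```text
t 15.30 yaw -22.82 tilt [ 0.24 -0.31] pos [ 613.46 -159.09  134.85] F [-1.3   0.23  1.61] T [-0.0998  0.3383 -0.107 ] w 0.0390
```

Run:
```python
from h import *
im=eyes.camera("scene"); cv2.imwrite("pics/s4.png",cv2.resize(im[130:260,170:300],None,fx=4.5,fy=4.5,interpolation=cv2.INTER_CUBIC))
```

```text
(no output)
```

View pics/s4.png

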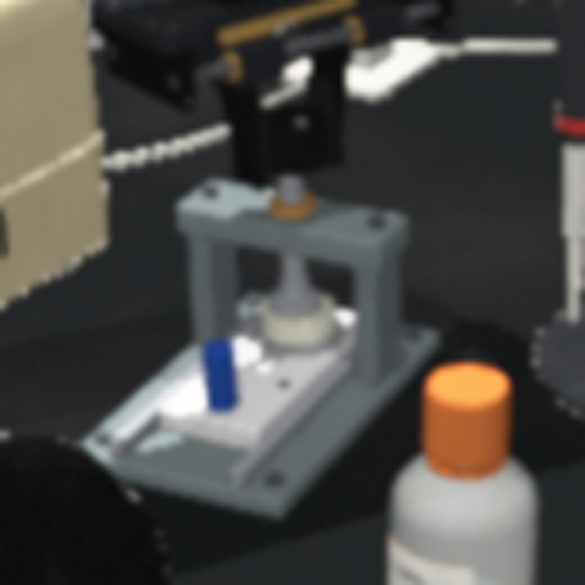

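Contact felt: on the last step Fz rose to 4.4 N and the sinking stopped, at about yaw -16°. The target is about 20° past contact, roughly yaw -36°, with no more sinking.

```bash
python3 -m inch '{"translation":[[0,0,0.0005],[0,0,0.0005],[0,0,0.0005]],"rot":[[0,0,-0.035],[0,0,-0.07],[0,0,-0.115]],"jaw":[30,30,30]}' 30 >/dev/null; python3 st.py
python3 -m inch '{"translation":[[0,0,0],[0,0,0],[0,0,0]],"rot":[[0,0,-0.035],[0,0,-0.07],[0,0,-0.1]],"jaw":[30,30,30]}' 30 >/dev/null; python3 st.py
```

```text
t 15.70 yaw -29.76 tilt [ 0.22 -0.34] pos [ 613.6  -159.17  134.85] F [ 0.1  -1.22 -0.45] T [-0.292   0.0166  0.1962] w 0.0392
t 16.00 yaw -35.80 tilt [ 0.2  -0.37] pos [ 613.75 -159.23  134.83] F [ 0.49 -2.28 -0.01] T [-0.3312 -0.0008  0.2353] w 0.0392
```

```bash
python3 -m inch '{"translation":[[0,0,0],[0,0,0],[0,0,0],[0,0,0],[0,0,0]],"rot":[[0,0,0],[0,0,0],[0,0,0],[0,0,0],[0,0,0]],"jaw":[39,50,60,70,70]}' 30 >/dev/null; python3 st.py
python3 -m inch '{"translation":[[0,0,0.3],[0,0,0.7],[0,0,1],[0,0,1]],"rot":[[0,0,0],[0,0,0],[0,0,0],[0,0,0]],"jaw":[70,70,70,70]}' >/dev/null; python3 st.py
python3 -m inch '{"translation":[[-0.4,0,0.3],[-0.8,0,0.6],[-1,0,0.6],[-1,0,0.6]],"rot":[[0,0,0.1],[0,0,0.24],[0,0,0.37],[0,0,0.5]],"jaw":[70,70,70,70]}' >/dev/null
python3 -m inch '{"translation":[[-0.4,0,0],[-0.8,0,0],[-0.8,0,0],[-0.8,0,0]],"rot":[[0,0,0.14],[0,0,0.28],[0,0,0.42],[0,0,0.56]],"jaw":[70,70,70,70]}' >/dev/null;python3 st.py
python3 - <<'E'
from h import *
ims=[eyes.camera("scene") for _ in range(6)]; im=np.mean(ims,0).astype(np.uint8); cv2.imwrite("pics/s5.png",im)
t=eyes.camera("top"); cv2.imwrite("pics/top5.png",t)
a=cv2.imread("pics/scene0.png")
cv2.imwrite("pics/v5.png",np.hstack([cv2.resize(t[140:245,165:255],None,fx=4.4,fy=4.4,interpolation=cv2.INTER_CUBIC),cv2.resize(im[145:250,185:280],None,fx=4.2,fy=4.4,interpolation=cv2.INTER_CUBIC)]))
E
```

```text
t 16.50 yaw -35.79 tilt [ 0.2  -0.36] pos [ 613.73 -159.18  134.8 ] F [-0.28 -0.49 -0.63] T [-0.1297  0.0667  0.056 ] w 0.0631
t 16.90 yaw -35.79 tilt [ 0.52 -0.44] pos [ 615.03 -160.3   238.99] F [-0.53 -0.45 -0.1 ] T [-0.1455  0.0909 -0.05  ] w 0.0697
t 17.70 yaw 17.18 tilt [0.26 0.81] pos [ 431.15 -161.75  298.89] F [-0.8   0.34  0.26] T [-0.0799  0.0997  0.001 ] w 0.0696
```

View pics/v5.png

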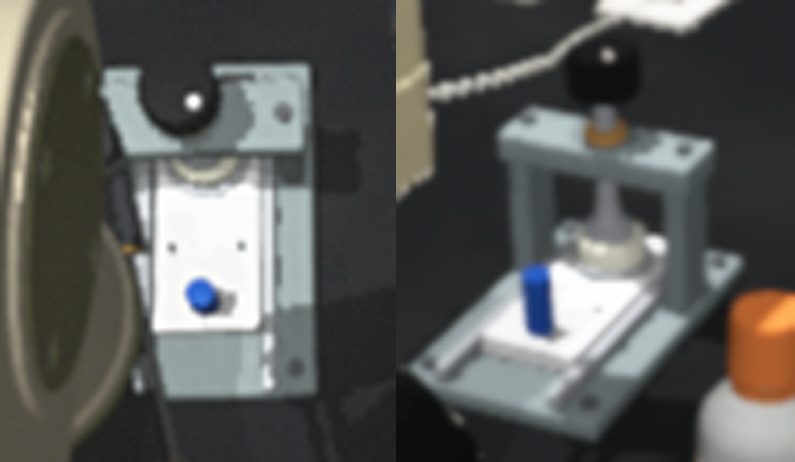

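Run:
```python
from h import *
def dot(fn,roi,cam,z):
    im=cv2.imread(fn); x0,y0,x1,y1=roi; g=cv2.cvtColor(im,cv2.COLOR_BGR2GRAY)[y0:y1,x0:x1].astype(float)
    w=np.clip(g-90,0,None); yy,xx=np.mgrid[y0:y1,x0:x1]; uv=[(w*xx).sum()/w.sum(),(w*yy).sum()/w.sum()]
    return uv,onz(cam,[uv],z)[0]
u0,p0=dot("pics/top0.png",(202,149,209,156),"top",.166)
u5,p5=dot("pics/top5.png",(205,159,213,167),"top",.1565)
C=np.array([.611,-.1597]); 
for p in(p0,p5):
    d=p[:2]-C; print(p.round(4),np.linalg.norm(d).round(4),np.degrees(np.arctan2(d[1],d[0])).round(1))
# bridge shift in scene
a=cv2.cvtColor(cv2.imread("pics/scene0.png"),cv2.COLOR_BGR2GRAY);b=cv2.cvtColor(cv2.imread("pics/s5.png"),cv2.COLOR_BGR2GRAY)
P=lambda x,y,z:np.array([.611+x*.9977-y*.068,-.1597+x*.068+y*.9977,z])
q=proj("scene",[P(-.02,-.05,.102),P(-.02,-.05,.1038),P(-.02,.062,.084),P(-.02,-.062,.102),P(-.02,-.062,.084)]);print(q.round(1))
# vertical edge profile along the front face's top and bottom edges, and base plate as reference
def sub(pt,h=5,w=9):
    W=np.eye(2,3);res=[]
    x,y=pt.round().astype(int); T=a[y-h:y+h+1,x-w:x+w+1]; S=b[y-h:y+h+1,x-w:x+w+1]
    return cv2.phaseCorrelate(T.astype(float),S.astype(float),cv2.createHanningWindow(T.shape[::-1],cv2.CV_64F))
for n,pt in [("br right",P(-.01,-.05,.098)),("br left",P(-.01,.045,.098)),("br end",P(0,-.062,.093)),("plate fr",P(-.135,-.05,.008)),("plate side",P(-.07,-.062,.006)),("col foot",P(-.01,-.055,.02))]:
    s,c=sub(proj("scene",[pt])[0]); print(n,np.round(s,2),round(c,2))
```

```text
[ 0.6259 -0.1595  0.166 ] 0.0149 0.9
[ 0.6038 -0.1688  0.1565] 0.0115 -128.3
[[248.6 183.5]
 [248.6 182.9]
 [208.2 182.2]
 [253.1 184.4]
 [253.3 191.2]]
br right [ 0.04 -0.49] 0.92
br left [-0.31 -0.6 ] 0.94
br end [-0.34 -0.58] 0.94
plate fr [0.88 0.06] 0.81
plate side [0.24 0.07] 1.0
col foot [-0.14  0.08] 0.98
```

Run:
```python
from h import *
im=cv2.imread("pics/top5.png"); hsv=cv2.cvtColor(im,cv2.COLOR_BGR2HSV)
m=cv2.inRange(hsv,(100,120,50),(130,255,255)); m[:,:195]=0;m[:,255:]=0;m[:180]=0
b=blobs(m);print("post",onz("top",[x[0] for x in b],.062), "home",(.611-.088*.9977,-.1597-.088*.068))
a=cv2.imread("pics/top0.png");d=cv2.absdiff(a,im)[170:270,270:340].max(2);print("bystander diff",d.mean(),(d>60).sum())
r.close_job(); print(r.read_state()["time"])
```

```text
post [[ 0.52092834 -0.16805867  0.062     ]] home (0.5232024, -0.165684)
bystander diff 6.198428571428572 43
the job is handed in; nothing more can be done
the job is handed in; nothing more can be done
```

The carrier is against the stop and the knob is clamped at an estimated 14 N. I let go, backed the hand clear and handed the job in at about 18 s. No verdict was reported.

**What I did**
- **Carrier:** I gripped the blue post lightly and slid the carrier about 50 mm until the stop pushed back with 8 N. I relaxed that push before opening the fingers.
- **Knob:** I turned it clockwise 130° with the hand sinking along with it. Vertical hand force stayed under 2 N until the foot touched the sample, at about 110° of turn, where it peaked at 4.4 N. I then turned about 20° more without sinking.

**Last checks**
- **Clamp force:** turn past contact gives about 14 N, bridge lift in the scene camera (about 1.8 mm) about 14–15 N, and final knob torque (0.235 N m) about 16 N, which is noisy to roughly ±4 N.
- **Knob slip:** the white dot turned 129°, so the knob did not slip in the fingers.
- **Carrier position (disagrees):** the last top view puts the post 2.3 mm short of home along x and 2.4 mm to the side. That is slightly over the camera's 2 mm accuracy. The hand's 50 mm of travel and the felt contact both say it is home, and I relied on those. I did not re-measure before handing in.
- **Bystanders:** the bottle area looked nearly the same in the before and after top images, but 43 pixels differed noticeably. I did not look into what those were.

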